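Cover the filling pot with the next lid from the sprung holder

ROBOT

A 7-joint arm with a two-finger parallel gripper is mounted at the origin on the work surface. World frame = base frame: x ahead of the robot, y to its left, z up, the work surface at z = 0. Lengths are in mm, angles in rad, forces in N, time in s.
With the tool pointing down it reaches from about 400 to 850 mm from the base axis. Payload 10.4 kg.
Tool frame: the origin (TCP) lies midway between the tips of the shut fingers; the grasp point (between the pads) lies 19 mm behind it (arm.hold_point_z is the distance from the TCP to the grasp point, in mm); z points along the fingers, y is the line along which they close (so a half turn about z gives the same grasp; the last joint's range is limited). The gripper opens to 87 mm and grips with 3 to 60 N. Pads are 19 mm wide; open, the fingers measure 117 mm over their backs; the gripper's body (75 mm by 190 mm) begins 51 mm behind the grasp point.
Start: joints at [-1.288, 0.332, -0.065, 1.46, 0.022, 1.35, -0.088], TCP at [188.147, 596.031, 222.576] pointing down, gripper open.
Joint ranges: [-2.6, 2.6], [-0.5, 2.12], [-1.47, 1.34], [0.16, 2.42], [-1.27, 4.41], [0.06, 2.06], [-2.6, 2.6]. Speed limits (rad/s): [2.22, 2.22, 2.79, 2.79, 3.14, 3.14, 3.14].

INTERFACE

Orientations are given as a unit quaternion [x, y, z, w].
In Python, from plant import observe, optics, ticket, arm gives the robot as it stands.
- The arm moves only by the tool carry_out, never from a script. Its argument "motion" is one flat list of numbers, 6 for each row, row after row: the shift along the tool's x, y, z in mm, then the turn, a rotation vector about the tool's x, y, z in degrees. In form: [tx, ty, tz, ax, ay, az, tx, ty, tz, ax, ay, az, ...]. A call has 1 to 8 rows; each row is the pose to reach, as a shift and turn from the pose commanded when the call began, along the tool's axes at that moment; what a row does not reach only later rows make up. A row lasts 1/8 s, in which the tool goes at most 62.5 mm and 10.7 degrees, less where a joint would pass 70% of its speed; a pose out of reach is approached as far as the arm can. A call with a gripper value outside its range is refused whole. "hand" is the closure in counts, from 0 (fully open) to 255 (shut), set as the call begins (left out, the last holds). The fingers move at their own pace and stop on an object; the grip force is fixed at half the most. Time passes only in rows, so rows that repeat a pose let the fingers close. It gives the time, the measured TCP pose, the force, the opening and the grip force at its end, in the units of the state.
- observe(): the state, without advancing time (a new reading comes with each control period).
- optics.snapshot(name): name is "scene" or "top" or "wrist"; returns the picture (480x640x3 uint8, blue, green, red); there is no depth.
- optics.camera_params(name): a dict with "fx", "fy", "cx", "cy" (pixels), "T" (4x4, takes a point from camera to world coordinates). Camera axes: x right, y down, z forward; pixel columns grow to the right and rows downward; lengths in mm; the calibration is good to about 2 mm. A picture is of the moment at which its call begins: read the wrist's pose just before it. camera_params takes no time and is no camera call; for the wrist camera it gives the pose at the moment of the call.
- ticket.hand_in(): hands the job in; it is judged then, once.
The state is a dict: "t": time; "joint_pos": joint angles; "qd": joint speeds; "tau": joint torques, N m; "eef_pos": TCP position; "tcp_rot": TCP orientation; "ft_force": force on the tool from outside, world axes, zero at the start; "torque": the same for the moment, N m; "width": finger opening in mm; "grip_force": force on a finger pad.
Only numpy, scipy, OpenCV 4.12 (cv2) and the standard library are available. Lean on these libraries where they do the work, as an engineer would, in place of code of your own. Each camera call takes 0.05 s, during which the arm holds its last target. There are 200 camera calls.

TASK

Pull just the top lid straight up out of the sprung lid holder, so that the next lid rises into its place, and lay it gently and flat on the blue pot so that the pot's mouth is fully covered. Leave the blue pot standing upright where it is and the other lids in the holder, and let go of the lid.

Things in the scene. Friction and masses are not known exactly. Their poses are not given: they have to be found in the camera images.
- top_lid: Uppermost of three equal white stoneware lids stacked in the holder: a round disc, 62 mm in diameter, 16 mm thick, 100 g, a small blue dot on top. Origin at the centre of its underside, z up. At the start its underside is 62 mm and its top 78 mm above the table; the next lid begins right at its underside. Its turn about z is of no matter.
- lid_holder: Sprung lid holder, fixed: dark steel base 130 (x) x 85 (y) x 12 mm. Four upright 8 mm steel rods at x = +-30, y = +-23 mm, 70 mm high, stand 3 mm clear of the lids. Origin: centre of the base's underside, on the stack's axis; z up. The +y and -y sides are open to fingers (gap of 52 mm between rods): grip a lid along the holder's y axis, pull it straight up. Yaw within 0.5 rad.
- lid_lift (a joint): Travel of the spring-borne plate under the lids, in m, upwards positive: about 0 with all three lids on it, 0.016 higher for each lid taken away (soft spring, 61 N/m), so that the next lid comes to the same height; stops at -0.013 and 0.050.
- blue_pot: Loose blue stoneware pot to be covered, about 0.5 kg, 58 mm high, with a flat rim of 80 mm outer diameter, 10 mm thick, around a round mouth of 40 mm diameter; body below 60 to 68 mm wide. Origin at the centre of its underside, z up; rim top 58 mm above it. An equal terracotta-red pot nearby is not to be covered.
Things that resemble listed ones, but are neither listed nor needed, are in the scene too. What is shaped like the top_lid but red is not meant.

How it is judged:
By the outcome, as a careful person would: the job done as asked, in the order asked, and still so for the second after the job is handed in, with the robot touching nothing.
It also fails if it takes over 38 s, if anything falls off the work surface, if the arm or the gripper's body presses on something with over 40 N, if the wrist force passes 120 N, or if a joint passes its speed limit or range.

## Working session

There is one attempt and no reset: what is moved stays moved. The work goes in short steps, Python scripts to look and compute and a tool call to move; the robot and the scene stay as the last step left them, time stands still between calls to the robot, and variables do not carry over. Pictures are saved under pics/ and viewed, at most 10 in all, crops included, and the job is handed in when it is done.

Besides the shell and the picture viewer there is one more tool, called after "Request:" as name(argument=value, ...) on one line, values as JSON. carry_out: Moves the arm, as the interface text tells. Its arguments: {"type":"object","properties":{"motion":{"type":"array","items":{"type":"number"}},"hand":{"type":"number"}},"required":["motion"]}

```bash
mkdir -p pics; python3 - <<'E'
from plant import observe, optics, arm
import cv2
for n in("top","scene"):
    cv2.imwrite(f"pics/{n}0.png",optics.snapshot(n)); p=optics.camera_params(n); print(n,p)
s=observe();print(s["t"],s["eef_pos"],s["tcp_rot"],s["width"])
E
```

```text
top {'fx': 455.7528164024115, 'fy': 455.7528164024115, 'cx': 314.19792534922914, 'cy': 236.98822359551014, 'T': array([[ 2.30391993e-02, -9.85024419e-01,  1.70868632e-01,
         4.17366899e+02],
       [-9.99695914e-01, -2.11964798e-02,  1.26011612e-02,
         1.39948047e+01],
       [-8.79063798e-03, -1.71106993e-01, -9.85213237e-01,
         8.75453922e+02],
       [ 0.00000000e+00,  0.00000000e+00,  0.00000000e+00,
         1.00000000e+00]])}
scene {'fx': 594.5449133788425, 'fy': 594.5449133788425, 'cx': 320.871712954635, 'cy': 238.68348374510745, 'T': array([[ 3.10259691e-01,  5.55216983e-01, -7.71668987e-01,
         1.39292988e+03],
       [ 9.50629623e-01, -1.75649604e-01,  2.55833023e-01,
        -2.67289754e+02],
       [ 6.49948670e-03, -8.12946074e-01, -5.82302703e-01,
         7.22703353e+02],
       [ 0.00000000e+00,  0.00000000e+00,  0.00000000e+00,
         1.00000000e+00]])}
0.1 [188.03647674 595.67737929 221.83812077] [ 1.52278053e-01  9.88337484e-01 -6.36929269e-04 -8.14155173e-05] 87.1879617641366
```

View pics/top0.png

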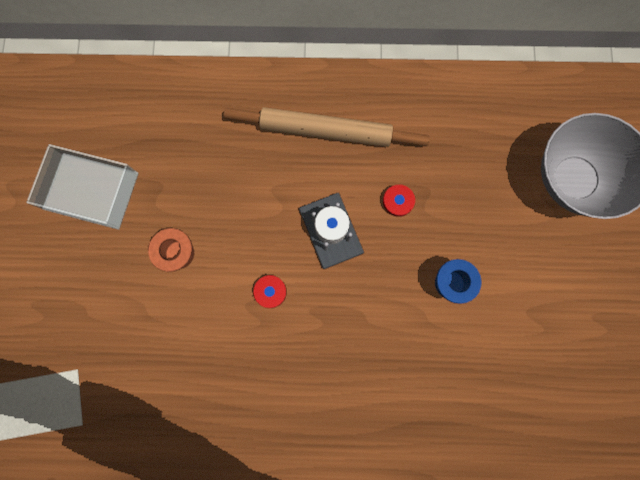

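View pics/scene0.png

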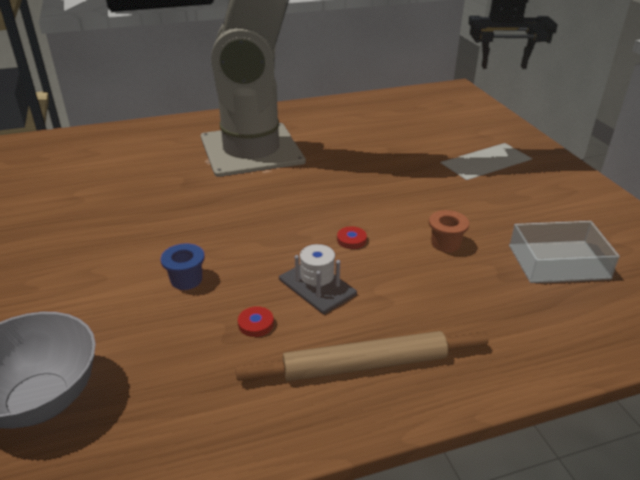

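The top view shows the white lid stack in the dark holder at (332,223), and the blue pot at (459,282). The red discs at (399,200) and (269,291) lie on the table and are the wrong colour. The terracotta pot at (170,250) is also a decoy. White in the holder, with a blue dot, fits the description. I'll confirm it in a crop and measure.

```bash
cat >h.py <<'E'
import numpy as np,cv2
from plant import observe,optics,arm
from scipy.spatial.transform import Rotation as R
def ray(p,uv,z):
    uv=np.atleast_2d(uv).astype(float); T=p["T"]
    d=np.c_[(uv[:,0]-p["cx"])/p["fx"],(uv[:,1]-p["cy"])/p["fy"],np.ones(len(uv))]@T[:3,:3].T
    return T[:3,3]+d*((z-T[2,3])/d[:,2])[:,None]
def blobs(m,amin=60):
    c,_=cv2.findContours(m.astype(np.uint8)*255,cv2.RETR_EXTERNAL,cv2.CHAIN_APPROX_NONE)
    return sorted([x[:,0] for x in c if cv2.contourArea(x)>amin],key=lambda x:-len(x))
def circ(p,c,z):
    w=ray(p,c,z)[:,:2].astype(np.float32); (x,y),r=cv2.minEnclosingCircle(w); return round(x,1),round(y,1),round(r,1)
E
python3 - <<'E'
from h import *
for n in("top","scene"):
    im=cv2.imread(f"pics/{n}0.png");p=optics.camera_params(n);hsv=cv2.cvtColor(im,cv2.COLOR_BGR2HSV);H,S,V=[hsv[...,i].astype(int) for i in range(3)]
    blue=(H>100)&(H<130)&(S>120)&(V>50)
    for c in blobs(blue,12): print(n,"blue",c.mean(0),circ(p,c,58),"at78",circ(p,c,78))
    if n=="top":
        w=np.zeros(H.shape,bool);w[195:270,295:370]=1
        white=w&(S<60)&(V>150)
        for c in blobs(white): print("white",c.mean(0),circ(p,c,78))
        dark=w&(S<90)&(V<100)
        c=np.vstack(blobs(w&(S<110)));pts=ray(p,c,12)[:,:2].astype(np.float32)
        print("base",cv2.minAreaRect(pts))
        print("corners",cv2.boxPoints(cv2.minAreaRect(pts)))
        cv2.imwrite("pics/crop.png",cv2.resize(im[185:285,290:410],None,fx=6,fy=6,interpolation=cv2.INTER_CUBIC))
E
```

```text
top blue [458.18699187 281.11382114] (485.0, -234.2, 39.6) at78 (483.4, -228.1, 38.6)
top blue [331.53571429 222.46428571] (586.9, -6.7, 9.4) at78 (582.7, -6.2, 9.2)
top blue [269.04166667 291.        ] (459.7, 102.4, 8.4) at78 (458.7, 100.2, 8.2)
top blue [399. 199.] (633.6, -130.3, 8.5) at78 (628.3, -126.7, 8.3)
white [331.92708333 222.89583333] (582.3, -7.0, 31.1)
base ((581.8600463867188, -6.2451019287109375), (129.637939453125, 85.56287384033203), 23.107723236083984)
corners [[505.45154    7.664997]
 [539.0316   -71.03305 ]
 [658.26855  -20.155201]
 [624.6885    58.542847]]
scene blue [182.01041667 256.89583333] (488.7, -236.1, 37.9) at78 (515.9, -237.1, 36.8)
scene blue [255.21052632 317.42105263] (687.9, -144.6, 6.8) at78 (709.1, -148.3, 6.6)
scene blue [317.    254.125] (556.3, 2.8, 6.4) at78 (581.4, -5.3, 6.2)
```

View pics/crop.png

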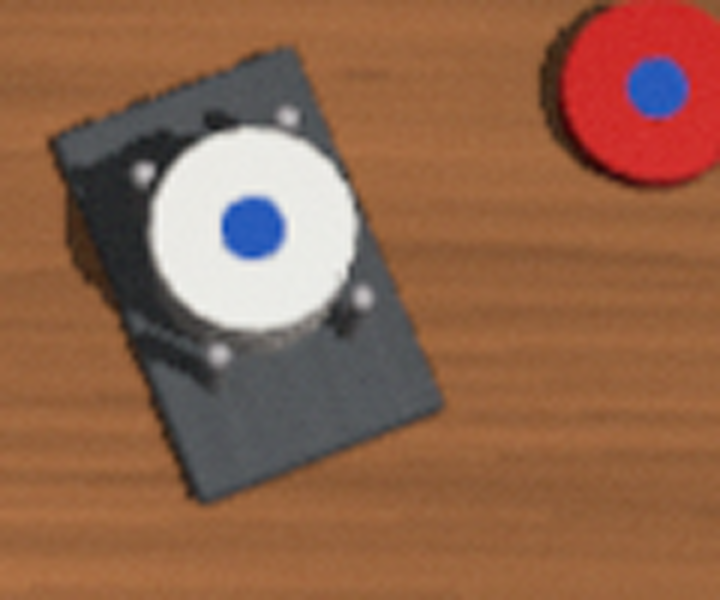

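The crop shows the white lid with the blue dot between four rod tips in the dark base, so this is the right one. The base measures 129.6 x 85.6 mm, yaw 23.1°. The stack axis is about (582,-6.5) and the pot about (485,-234), rim radius 39.6. All of these match the sizes given.

```bash
cat >>h.py <<'E'
def go(x,y,z,xdir=None):
    s=observe();q=R.from_quat(s["tcp_rot"]);m=q.as_matrix()
    print("t",s["t"],"pos",np.round(s["eef_pos"],1),"xdir",round(np.degrees(np.arctan2(m[1,0],m[0,0])),2),"zaxis",np.round(m[:,2],4),"w",round(s["width"],1),"F",np.round(s["ft_force"],1))
    sh=m.T@(np.array([x,y,z])-s["eef_pos"]);print("shift",np.round(sh,1))
    if xdir is not None:
        t=R.from_euler("z",xdir,degrees=True)*R.from_quat([1,0,0,0]);print("turn",np.round((q.inv()*t).as_rotvec(degrees=True),2))
E
python3 - <<'E'
from h import *
print([a for a in dir(arm) if a[0]!='_'],arm.hold_point_z)
go(582,-6.5,140,23.1); print(optics.camera_params("wrist")["T"])
E
```

```text
['Unreachable', 'hold_point_z'] 18.700000000000003
t 0.1 pos [188.  595.7 221.8] xdir 162.48 zaxis [-4.0e-04 -1.2e-03 -1.0e+00] w 87.2 F [-0.   0.3 -0.5]
shift [-556.9 -455.6   82.4]
turn [-3.0000e-02  9.0000e-02  1.3938e+02]
[[ 3.00073635e-01  9.24510153e-01  2.35025087e-01  1.25278270e+02]
 [ 9.53915598e-01 -2.90585755e-01 -7.48662228e-02  6.16621225e+02]
 [-9.19640815e-04  2.46659476e-01 -9.69101779e-01  3.84952580e+02]
 [ 0.00000000e+00  0.00000000e+00  0.00000000e+00  1.00000000e+00]]
```

Request:
carry_out(motion=[-280,-228,40,0,0,70,-280,-228,40,0,0,70,-280,-228,40,0,0,70,-280,-228,40,0,0,70,-280,-228,40,0,0,70,-280,-228,40,0,0,70,-280,-228,40,0,0,70,-280,-228,40,0,0,70])

```text
t: 1.1
eef_pos: [386.5, 294.0, 182.4]
tcp_rot: [0.692, 0.722, -0.0, -0.0]
ft_force: [-0.6, -0.5, 0.2]
width: 86.9
grip_force: 0.0
```

```bash
python3 -c "
from h import *
go(582,-6.5,140,23.1)"
```

```text
t 1.1 pos [386.5 294.  182.4] xdir 92.48 zaxis [-4.e-04 -1.e-04 -1.e+00] w 86.9 F [-0.6 -0.5  0.2]
shift [-308.7  182.4   42.3]
turn [-2.000e-02  1.000e-02  6.938e+01]
```

Request:
carry_out(motion=[-309,182,42,0,0,69.4,-309,182,42,0,0,69.4,-309,182,42,0,0,69.4,-309,182,42,0,0,69.4,-309,182,42,0,0,69.4,-309,182,42,0,0,69.4,-309,182,42,0,0,69.4,-309,182,42,0,0,69.4])

```text
t: 2.1
eef_pos: [581.7, -5.8, 140.0]
tcp_rot: [0.979, 0.202, -0.001, 0.0]
ft_force: [1.0, 0.4, -0.1]
width: 87.0
grip_force: 0.0
```

```bash
python3 - <<'E'
from h import *
go(582,-6.5,65,23.1)
p=optics.camera_params("wrist");im=optics.snapshot("wrist");cv2.imwrite("pics/w1.png",im)
hsv=cv2.cvtColor(im,cv2.COLOR_BGR2HSV);H,S,V=[hsv[...,i].astype(int) for i in range(3)]
for c in blobs((S<50)&(V>150),300): print("white",c.mean(0),circ(p,c,78))
for c in blobs((H>100)&(H<130)&(S>120)&(V>50),100): print("blue",c.mean(0),circ(p,c,78))
E
```

```text
t 2.1 pos [581.7  -5.8 140. ] xdir 23.29 zaxis [-1.e-03 -2.e-04 -1.e+00] w 87.0 F [ 1.   0.4 -0.1]
shift [ 0.1  0.8 75. ]
turn [-0.01  0.06  0.19]
white [336.8204698  221.93791946] (599.0, 0.9, 56.0)
blue [515.33333333 217.79710145] (646.3, -103.0, 7.6)
```

View pics/w1.png

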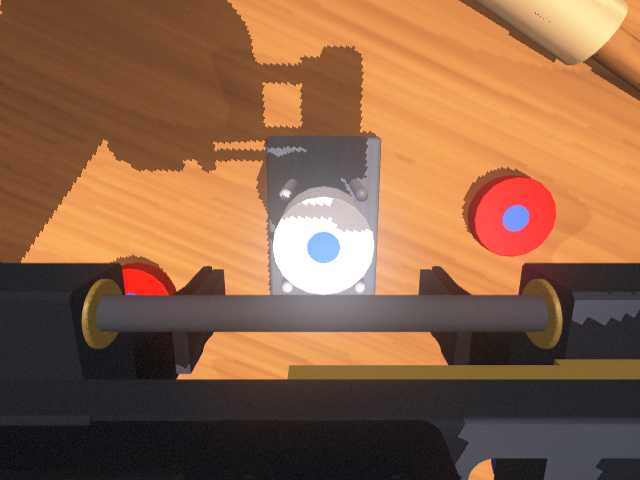

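The wrist view shows the lid centred at about (323,247), edges at columns 273 and 373, holder axis-aligned with the image. I'll cast the dot at z = 78.

```bash
python3 - <<'E'
from h import *
p=optics.camera_params("wrist")
print(ray(p,[(323.3,247),(273.5,247),(373.5,247)],78))
print(ray(p,[(268,140),(380,138),(376,292)],12))
E
```

```text
[[584.37143006  -5.06605257  78.        ]
 [572.35870221  22.61431686  78.        ]
 [596.47900312 -32.96496942  78.        ]]
[[625.46971449  56.66112974  12.        ]
 [659.35916245 -17.89029641  12.        ]
 [549.12467691 -67.08306798  12.        ]]
```

Both views agree to about 2 mm. Descending to TCP z = 65, so the tips stay above the next lid (top at 62).

Request:
carry_out(motion=[1,0,15,0,0,0,1,0,30,0,0,0,1,0,45,0,0,0,1,0,58,0,0,0,1,0,67,0,0,0,1,0,73,0,0,0,1,0,75,0,0,0,1,0,75,0,0,0])

```text
t: 3.15
eef_pos: [582.8, -6.1, 65.7]
tcp_rot: [0.98, 0.2, 0.0, -0.0]
ft_force: [-0.8, -0.3, 0.6]
width: 86.8
grip_force: 0.0
```

```bash
python3 - <<'E'
from h import *
go(583,-6,65,23.5)
im=optics.snapshot("scene");cv2.imwrite("pics/s1.png",cv2.resize(im[170:330,230:430],None,fx=3.7,fy=3.7,interpolation=cv2.INTER_CUBIC))
E
```

```text
t 3.15 pos [582.8  -6.1  65.7] xdir 23.07 zaxis [ 3.e-04  1.e-04 -1.e+00] w 86.8 F [-0.8 -0.3  0.6]
shift [ 0.3 -0.1  0.7]
turn [ 0.   -0.02 -0.43]
```

View pics/s1.png

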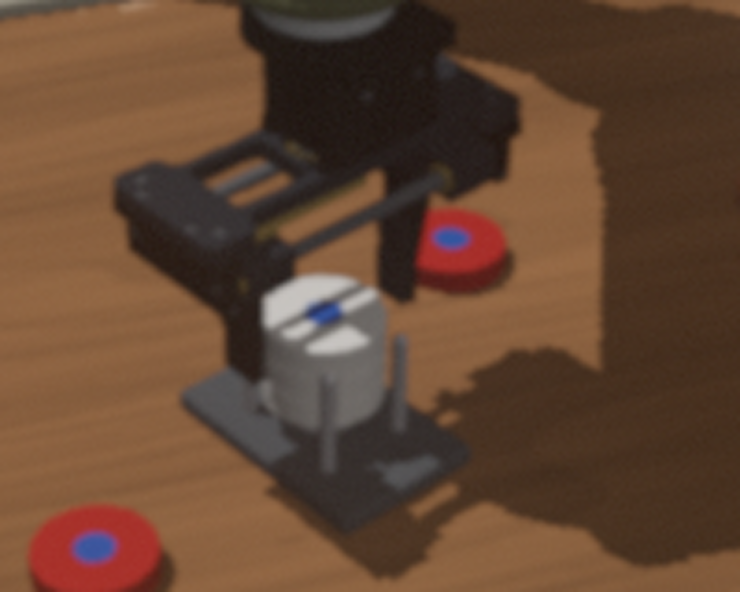

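The fingers straddle the lid with the tips near its underside. Closing.

Request:
carry_out(motion=[0,0,0,0,0,0,0,0,0,0,0,0,0,0,0,0,0,0,0,0,0,0,0,0,0,0,0,0,0,0,0,0,0,0,0,0], hand=255)

```text
t: 3.95
eef_pos: [582.6, -6.1, 65.5]
tcp_rot: [0.98, 0.2, 0.0, -0.0]
ft_force: [1.0, -0.6, 0.3]
width: 61.0
grip_force: 30.0
```

Gripped at about 62 mm. Lifting straight up, slowly at first.

Request:
carry_out(motion=[0,0,-3,0,0,0,0,0,-8,0,0,0,0,0,-14,0,0,0,0,0,-21,0,0,0,0,0,-30,0,0,0,0,0,-42,0,0,0,0,0,-56,0,0,0,0,0,-70,0,0,0])

```text
t: 4.95
eef_pos: [582.8, -6.1, 136.7]
tcp_rot: [0.98, 0.2, 0.0, -0.0]
ft_force: [0.3, 0.2, -1.7]
width: 61.1
grip_force: 30.0
```

```bash
python3 - <<'E'
from h import *
go(484.5,-234.5,140)
im=optics.snapshot("scene");cv2.imwrite("pics/s2.png",cv2.resize(im[130:330,160:400],None,fx=3,fy=3,interpolation=cv2.INTER_CUBIC))
E
```

```text
t 4.95 pos [582.8  -6.1 136.7] xdir 23.08 zaxis [ 4.e-04  2.e-04 -1.e+00] w 61.1 F [ 0.3  0.2 -1.7]
shift [-179.9  171.6   -3.4]
```

View pics/s2.png

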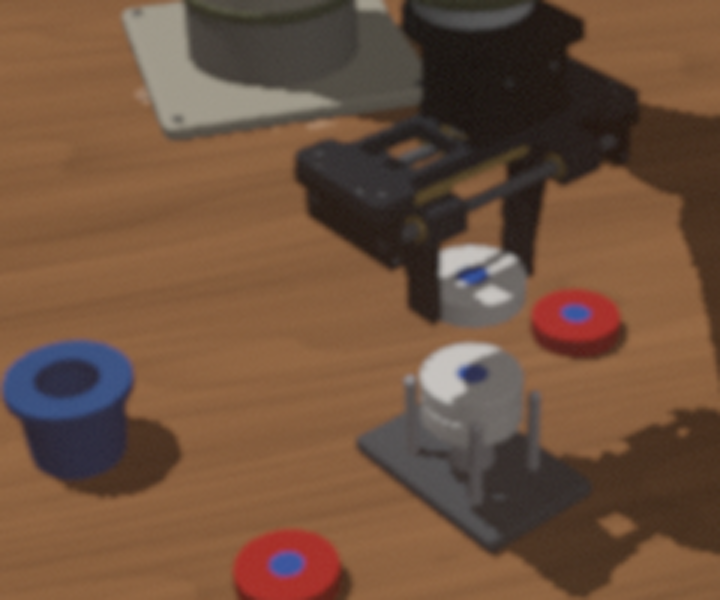

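One lid is in the hand and lies flat; the next has risen to its place. Carrying it over to above the pot at about (486,-235).

Request:
carry_out(motion=[-12,12,-3,0,0,0,-40,38,-3,0,0,0,-75,72,-3,0,0,0,-110,106,-3,0,0,0,-143,138,-3,0,0,0,-168,162,-3,0,0,0,-179,172.5,-3,0,0,0,-179,172.5,-3,0,0,0])

```text
t: 6.0
eef_pos: [485.0, -235.7, 138.4]
tcp_rot: [0.98, 0.199, -0.0, -0.0]
ft_force: [0.0, 0.2, -0.7]
width: 61.3
grip_force: 30.0
```

```bash
python3 - <<'E'
from h import *
go(486,-235,70)
p=optics.camera_params("wrist");im=optics.snapshot("wrist");cv2.imwrite("pics/w2.png",im)
E
```

```text
t 6.0 pos [ 485.  -235.7  138.4] xdir 22.97 zaxis [-3.e-04  2.e-04 -1.e+00] w 61.3 F [ 0.   0.2 -0.7]
shift [ 1.2 -0.2 68.4]
```

View pics/w2.png

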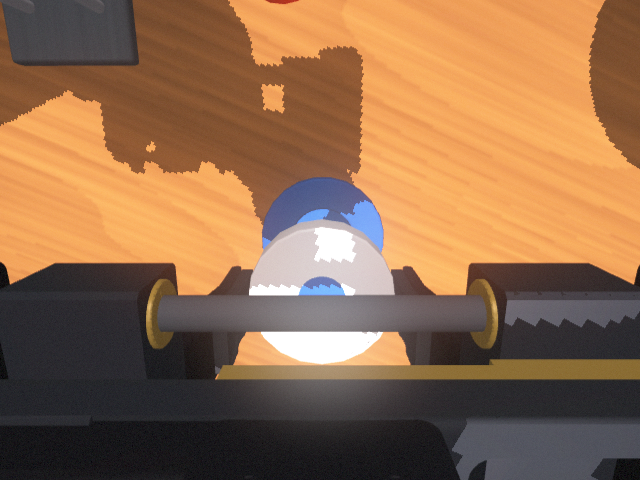

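The wrist view shows the held lid over the pot. The rim spans columns 262–384 and its far edge is at row 177. Checking the pot centre from these.

```bash
python3 - <<'E'
from h import *
p=optics.camera_params("wrist");s=observe();m=R.from_quat(s["tcp_rot"]).as_matrix()
w=ray(p,[(262.5,237),(384,237),(323,177.5)],58);print(w.round(1))
print(((w-s["eef_pos"])@m).round(1)," rim centre in tool x from far edge: minus 40")
E
```

```text
[[ 474.4 -197.3   58. ]
 [ 505.4 -269.9   58. ]
 [ 525.2 -218.3   58. ]]
[[  4.1 -38.5  80.3]
 [  4.2  40.5  80.3]
 [ 42.6   0.8  80.3]]  rim centre in tool x from far edge: minus 40
```

Request:
carry_out(motion=[2,0.5,14,0,0,0,2,0.5,28,0,0,0,2,0.5,42,0,0,0,2,0.5,54,0,0,0,2,0.5,63,0,0,0,2,0.5,69,0,0,0,2,0.5,72,0,0,0,2,0.5,72,0,0,0])

```text
t: 7.05
eef_pos: [487.7, -234.7, 66.6]
tcp_rot: [0.98, 0.2, 0.0, -0.0]
ft_force: [0.0, 0.9, -0.7]
width: 61.3
grip_force: 30.0
```

Request:
carry_out(motion=[0,0,1,0,0,0,0,0,2,0,0,0,0,0,3,0,0,0,0,0,3,0,0,0])

```text
t: 7.55
eef_pos: [487.6, -234.6, 63.5]
tcp_rot: [0.98, 0.2, -0.0, -0.0]
ft_force: [0.6, -0.3, -1.6]
width: 61.2
grip_force: 30.0
```

Request:
carry_out(motion=[0,0,0.5,0,0,0,0,0,1,0,0,0,0,0,1,0,0,0])

```text
t: 7.92
eef_pos: [487.6, -234.6, 62.5]
tcp_rot: [0.98, 0.2, -0.0, -0.0]
ft_force: [0.2, -0.7, -0.5]
width: 61.5
grip_force: 30.0
```

Request:
carry_out(motion=[0,0,0.4,0,0,0,0,0,0.7,0,0,0,0,0,0.7,0,0,0])

```text
t: 8.3
eef_pos: [487.6, -234.6, 61.8]
tcp_rot: [0.98, 0.2, -0.0, -0.0]
ft_force: [-0.1, 0.2, -1.1]
width: 61.2
grip_force: 30.0
```

Request:
carry_out(motion=[0,0,0.3,0,0,0,0,0,0.6,0,0,0,0,0,0.6,0,0,0])

```text
t: 8.68
eef_pos: [487.7, -234.7, 61.6]
tcp_rot: [0.98, 0.2, 0.0, -0.0]
ft_force: [-3.4, 1.7, 6.1]
width: 61.1
grip_force: 30.0
```

Request:
carry_out(motion=[0,0,0.3,0,0,0,0,0,0.5,0,0,0,0,0,0.5,0,0,0])

```text
t: 9.05
eef_pos: [487.7, -234.7, 61.5]
tcp_rot: [0.98, 0.2, 0.0, -0.0]
ft_force: [-5.7, 3.0, 10.6]
width: 61.4
grip_force: 30.0
```

In contact at the expected height. Easing the load off, then opening.

Request:
carry_out(motion=[0,0,-0.4,0,0,0,0,0,-0.8,0,0,0,0,0,-0.8,0,0,0])

```text
t: 9.43
eef_pos: [487.7, -234.7, 61.6]
tcp_rot: [0.98, 0.2, 0.0, -0.0]
ft_force: [-0.8, 1.4, 4.0]
width: 61.3
grip_force: 30.0
```

Request:
carry_out(motion=[0,0,0,0,0,0,0,0,0,0,0,0,0,0,0,0,0,0,0,0,0,0,0,0,0,0,0,0,0,0,0,0,0,0,0,0], hand=0)

```text
t: 10.18
eef_pos: [487.6, -234.7, 61.5]
tcp_rot: [0.98, 0.2, -0.0, -0.0]
ft_force: [-0.4, 0.8, 0.2]
width: 86.9
grip_force: 0.0
```

Request:
carry_out(motion=[0,0,-5,0,0,0,0,0,-15,0,0,0,0,0,-30,0,0,0,0,0,-55,0,0,0,0,0,-85,0,0,0,0,0,-115,0,0,0,0,0,-140,0,0,0,0,0,-140,0,0,0])

```text
t: 11.18
eef_pos: [488.6, -235.3, 204.2]
tcp_rot: [0.98, 0.2, 0.002, 0.001]
ft_force: [-0.1, -0.2, -0.2]
width: 86.9
grip_force: 0.0
```

```bash
python3 - <<'E'
from h import *
go(486,-235,70)
p=optics.camera_params("wrist");im=optics.snapshot("wrist");sc=optics.snapshot("scene")
cv2.imwrite("pics/end.png",np.hstack([cv2.resize(im,(400,300)),cv2.resize(sc[180:360,120:360],(400,300))]))
E
```

```text
t 11.175 pos [ 488.6 -235.3  204.2] xdir 23.06 zaxis [ 4.2e-03 -4.0e-04 -1.0e+00] w 86.9 F [-0.1 -0.2 -0.2]
shift [ -2.8  -1.6 134.1]
```

View pics/end.png

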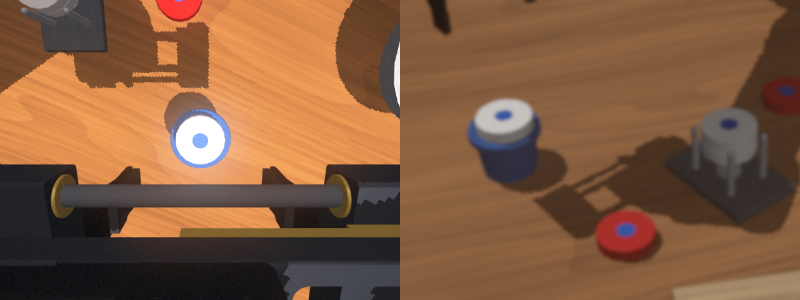

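The final views show the lid flat and centred on the blue pot at (200,140) in the left panel. The next lid is up in the holder at (728,125) in the right panel, and nothing is touched. Handing in.

```bash
python3 -c "
from plant import ticket
print(ticket.hand_in())"
```

```text
the job is handed in; nothing more can be done
None
```

The top lid lies flat and centred on the blue pot with the mouth covered; the next lid has risen in the holder, the gripper is clear, and the job was handed in at about 11 s (no verdict was returned).

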